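# Check the free travel of a sprung tilt rest

### The job

Check the spring of the grinding tilt rest: with closed fingertips press down the round pad on the sprung corner of its plate until the pointer stands level with the brass tab on the scale post, without pushing it right past the tab, and hold it there for one second. Then let the plate spring fully back up and move away. Only touch it: do not lift or shift the rest, do not move the tab, and leave the tape roll, jar, screwdriver and wrench where they are.

Things in the scene. Friction and masses are not known exactly. Their poses are not given: they have to be found in the camera images.
- rest: The tilt rest: a loose, grey 2.2 kg cast base plate, 140 (x) x 220 (y) x 14 mm, carrying everything below. Origin: centre of its underside, on the bench. z up; y runs from the plate's hinge side (-y) to the scale post (+y). The highest part is the scale post, a white 12 x 12 mm upright at (45, 83) mm, its top 92 mm above the bench, black ticks on its +x face.
- tilt_plate (a joint): Tilt of the aluminium plate (120 x 105 x 8 mm) about a hinge that runs along the rest's x axis at y = -90 mm, 68 mm above the bench. 0 = level, up against its stop; grows as the +y side is pressed down, up to a hard stop at 0.30 rad. A spring returns it; pressing at the pad takes about 3 N to start and about 8 N at 0.15 rad.
- pad_top (a point): Centre of the top face of the press pad, a round steel button 26 mm across, 8 mm high, at the plate's sprung corner, 87 mm from the hinge line; at rest at (-36, -3) mm in the rest's frame, 80 mm above the bench.
- pointer_tip (a point): Tip of the pointed steel finger (the pointer, 10 mm wide) fixed to the plate, sticking out towards the scale post, 160 mm from the hinge line; at rest at (45, 70) mm in the rest's frame, 68 mm above the bench. It drops 160/87 as far as the pad does.
- tab_mark (a point): The brass setting tab's small nib, next to the path of the pointer tip: the middle of its 12 mm height, at (45, 72) mm in the rest's frame. The tab (22 x 20 x 12 mm sleeve on the scale post, held by friction) is set 14 to 30 mm below the resting pointer; its z axis points up.
- tape_roll: Grey roll, 90 mm across, 45 mm high, standing flat; origin: centre of its underside. Leave alone.
- jar: Amber glass jar, 52 mm across, 60 mm high; origin: centre of its underside. Leave alone.
- screwdriver: Screwdriver with a black handle, 190 mm long, lying along its x axis; origin under its middle. Leave alone.
- wrench: Steel wrench, 160 mm long, lying along its x axis; origin under its middle. Leave alone.
- press_pad: The press pad itself (see pad_top); origin: centre of its underside, on the plate's top face.

How it is judged:
By the outcome, as a careful person would: the job done as asked, in the order asked, and still so for the second after the job is handed in, with the robot touching nothing.
It also fails if it takes over 38 s, if anything falls off the work surface, if the arm or the gripper's body presses on something with over 40 N, if the wrist force passes 120 N, or if a joint passes its speed limit or range.

### The arm

A 6-joint arm with a two-finger parallel gripper is mounted at the origin on the work surface. World frame = base frame: x ahead of the robot, y to its left, z up, the work surface at z = 0. Lengths are in m, angles in rad, forces in N, time in s.
With the tool pointing down it reaches from about 0.35 to 0.875 m from the base axis. Payload 15.5 kg.
Tool frame: the origin (TCP) lies at the very end of the fingers, on their centre line; the grasp point (between the pads) lies 19 mm behind it; y points along the fingers, x is the direction in which the jaws open and shut, and the axes are right-handed (so a half turn about y gives the same grasp; the last joint's range is limited). The gripper opens to 85 mm and grips with 20 to 120 N. Pads are 22 mm wide; open, the fingers measure 114 mm over their backs; the gripper's body (76 mm by 85 mm) begins 54 mm behind the grasp point. The pads swing forward as they close: fully open they stand 13 mm farther back than shut.
Start: joints at [1.135, 0.494, 1.345, -0, 1.302, -0.096], TCP at [0.209, 0.589, 0.231] pointing down, gripper open.
Joint ranges: [-2.91, 2.91], [-0.82, 2.16], [0.22, 2.67], [-1.22, 4.37], [0.12, 2.79], [-3.08, 3.08]. Speed limits (rad/s): [1.89, 1.89, 2.57, 3.01, 3.01, 3.01].

### API

Orientations are given as a rotation vector (axis times angle).
In Python, from workcell import manip, vision gives the robot as it stands.
- The arm moves only by the tool move_arm, never from a script. Its argument "targets" is a list of rows, each a list of 3 entries, a list of its own where there are three numbers: the shift along the tool's x, y, z in m, then the turn, a rotation vector about the tool's x, y, z in degrees, then the closure, from 0 (fully open) to 1 (shut). In form: [[[tx, ty, tz], [wx, wy, wz], gripper], ...]. A call has 1 to 12 rows; each row is the pose to reach, as a shift and turn from the pose commanded when the call began, along the tool's axes at that moment; what a row does not reach only later rows make up. A row lasts 1/10 s, in which the tool goes at most 50 mm and 8.59 degrees, less where a joint would pass 70% of its speed; a pose out of reach is approached as far as the arm can. A call with a gripper value outside its range is refused whole. The fingers move at their own pace and stop on an object; "force" is the grip in N (left out, the last holds). Time passes only in rows, so rows that repeat a pose let the fingers close. It gives the time, the measured TCP pose, the force and the opening at its end, in the units of the state.
- manip.get_obs(): the state, without advancing time (a new reading comes with each control period).
- vision.snapshot(name): name is "scene" or "top"; returns a dict with "frame" (384x512x3 uint8, red, green, blue), "vfov" (degrees; the focal length in pixels is half the picture's height over the tangent of half this angle, whatever the lens; pixels are square), "cx", "cy" (the principal point, pixels), "k1" (the pictures are not rectified: a ray, as slopes to the right and down, at radius r is drawn at 1 + k1 r^2 times it, then the intrinsics apply), "xyz" and "attitude" of the camera in the world. Camera axes: x right, y down, z forward; pixel columns grow to the right and rows downward; lengths in m; the calibration is good to about 2 mm. A picture is of the moment at which its call begins. There is no depth.
- manip.hand_in(): hands the job in, once; it reports no verdict.
Trained networks look in the newest picture that a camera, given by its name, has taken for a name from the list of things; names that differ only in an ending like _2 or _b are one class to them, and where a whole thing is asked for, a point or a joint stands for the part that bears it (a point fixed in the world has none). Each returns a list of dicts, best first, with "p" (0 to 1); they miss things now and then, are a little off and sometimes report something else, mostly with a low value. They report only what shows in the picture. A call takes as long as a camera call.
- vision.recognise(camera, name): "location" ([x, y, z] in m, in the coordinates of the camera as it stood for that picture, good to about 4 mm: the middle of the surface that is visible of it).
- vision.silhouettes(camera, name): "pixels" (384x512 bool, what is visible of it).
- vision.mark_of(camera, name): "location" ([x, y, z] in m, in the coordinates of the camera as it stood for that picture, good to about 4 mm: a listed point, or the origin of a listed thing).
The state is a dict: "clock": time; "q": joint angles; "qd": joint speeds; "joint_torque": joint torques, N m; "tcp_pos": TCP position; "orientation": TCP orientation; "wrist_force": force on the tool from outside, world axes, zero at the start; "torque": the same for the moment, N m; "gripper_width": opening from 0.0 (shut) to 1.0 (fully open).
Only numpy, scipy, OpenCV 4.12 (cv2) and the standard library are available. Lean on these libraries where they do the work, as an engineer would, in place of code of your own. Each camera call takes 0.05 s, during which the arm holds its last target. There are 200 camera calls.

## Working session

There is one attempt and no reset: what is moved stays moved. The work goes in short steps, Python scripts to look and compute and a tool call to move; the robot and the scene stay as the last step left them, time stands still between calls to the robot, and variables do not carry over. Pictures are saved under pics/ and viewed, about 8 in all and at most 12, crops included, and the job is handed in when it is done.

Besides the shell and the picture viewer there is one more tool, called after "Request:" as name(argument=value, ...) on one line, values as JSON. move_arm: Moves the arm, as the interface text tells. Its arguments: {"type":"object","properties":{"targets":{"type":"array","items":{"type":"array"}},"force":{"type":"number"}},"required":["targets"]}

```bash
mkdir -p pics; ls; cat > h.py <<'E'
import numpy as np, cv2
from scipy.spatial.transform import Rotation as R
from workcell import manip, vision
def rot(a):
    a=np.array(a,float)
    return a if a.shape==(3,3) else (R.from_rotvec(a).as_matrix() if a.size==3 else R.from_quat(a).as_matrix())
def c2w(s,p): return rot(s["attitude"])@np.array(p)+np.array(s["xyz"])
def proj(s,p):
    c=rot(s["attitude"]).T@(np.array(p)-np.array(s["xyz"])); u=c[:2]/c[2]; u=u*(1+s["k1"]*(u@u))
    f=192/np.tan(np.radians(s["vfov"]/2)); return f*u+[s["cx"],s["cy"]]
def save(s,n): cv2.imwrite(n,s["frame"][:,:,::-1])
E
python3 - <<'E'
from h import *
o=manip.get_obs(); print({k:np.round(v,4) for k,v in o.items()})
for c in ("scene","top"):
    s=vision.snapshot(c); save(s,f"pics/{c}0.png"); print(c,{k:v for k,v in s.items() if k!="frame"})
    for n in ("rest","pad_top","pointer_tip","tab_mark","press_pad","tape_roll","jar","screwdriver","wrench"):
        print(n,[(round(d["p"],2),np.round(c2w(s,d["location"]),4)) for d in vision.mark_of(c,n)[:2]])
E
```

```text
pics
{'clock': np.float64(0.0), 'q': array([ 1.1345,  0.4942,  1.3461,  0.    ,  1.3025, -0.0955]), 'qd': array([-0.0006, -0.002 , -0.0002, -0.    ,  0.0014, -0.0001]), 'joint_torque': array([-1.50000e-03, -8.82142e+01, -3.83883e+01, -1.00000e-04,
        9.80000e-03, -0.00000e+00]), 'tcp_pos': array([0.2087, 0.5887, 0.2307]), 'orientation': array([-1.352 , -0.9538,  0.9555]), 'wrist_force': array([-0.3956, -0.1095, -0.1552]), 'torque': array([ 0.0154, -0.093 ,  0.0419]), 'gripper_width': np.float64(0.9966)}
scene {'vfov': 46.17769781972202, 'cx': 253.06921452332747, 'cy': 191.3802584208549, 'k1': -0.11472459020681758, 'xyz': array([1.13369883, 0.10799734, 0.94667249]), 'attitude': array([-1.78953534, -2.0179248 ,  0.57465356])}
rest [(0.87, array([ 0.5387, -0.0666,  0.0044]))]
pad_top []
pointer_tip [(0.73, array([ 0.6007, -0.0206,  0.07  ])), (0.17, array([ 5.034e-01, -2.744e-01,  4.000e-04]))]
tab_mark [(0.64, array([ 0.6045, -0.0166,  0.0411]))]
press_pad [(0.41, array([ 0.502 , -0.0577,  0.0737]))]
tape_roll [(0.95, array([ 0.5025, -0.2749,  0.001 ]))]
jar [(0.97, array([ 0.4058
[... 298 characters left out ...]
 ]), 'attitude': array([-2.15328326,  2.07190835, -0.20689722])}
rest [(0.85, array([ 5.337e-01, -6.800e-02,  1.000e-04]))]
pad_top [(0.51, array([ 0.4992, -0.0546,  0.0846]))]
pointer_tip [(0.59, array([ 0.6007, -0.0134,  0.0712]))]
tab_mark [(0.56, array([ 0.6026, -0.0194,  0.0441]))]
press_pad [(0.53, array([ 0.5063, -0.0548,  0.0699])), (0.3, array([ 0.602 , -0.014 ,  0.0737]))]
tape_roll [(0.87, array([ 0.5007, -0.2695,  0.0041])), (0.38, array([ 6.583e-01, -8.440e-02,  4.000e-04]))]
jar [(0.87, array([ 4.084e-01, -1.964e-01, -1.000e-04])), (0.33, array([ 0.603 , -0.0186,  0.0426]))]
screwdriver [(0.72, array([0.6215, 0.0958, 0.0034]))]
wrench [(0.8, array([ 0.6607, -0.0814,  0.0015]))]
```

View pics/scene0.png

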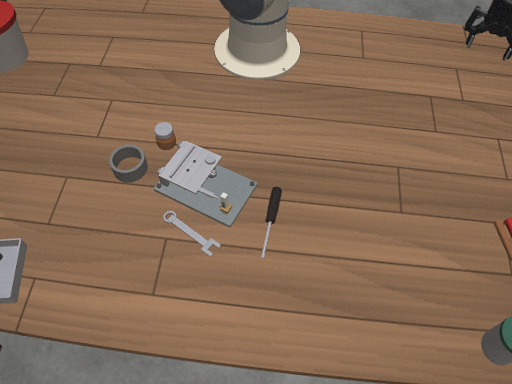

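View pics/top0.png

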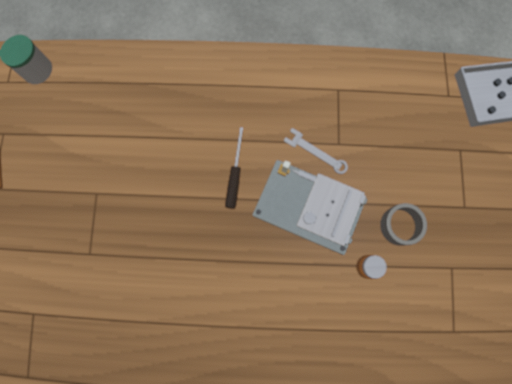

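Scene: rest around (205,185), pad (210,160), post and tab (224,202). Top: pad (310,217), post (286,165). Now enlarged crops for the pose fit.

```bash
python3 - <<'E'
import cv2,numpy as np
a=cv2.imread("pics/scene0.png")[135:230,150:262]; b=cv2.imread("pics/top0.png")[155:255,248:372]
cv2.imwrite("pics/sc_crop.png",cv2.resize(a,None,fx=6,fy=6,interpolation=cv2.INTER_CUBIC))
cv2.imwrite("pics/top_crop.png",cv2.resize(b,None,fx=6,fy=6,interpolation=cv2.INTER_CUBIC))
E
```

```text
(no output)
```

View pics/sc_crop.png

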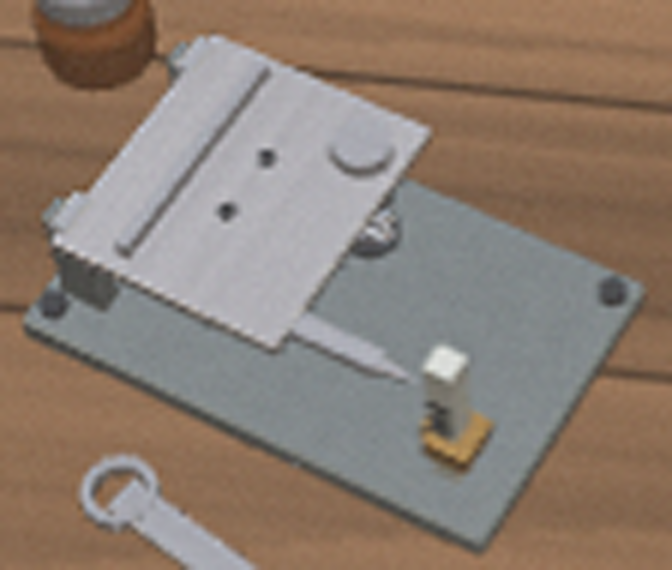

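View pics/top_crop.png

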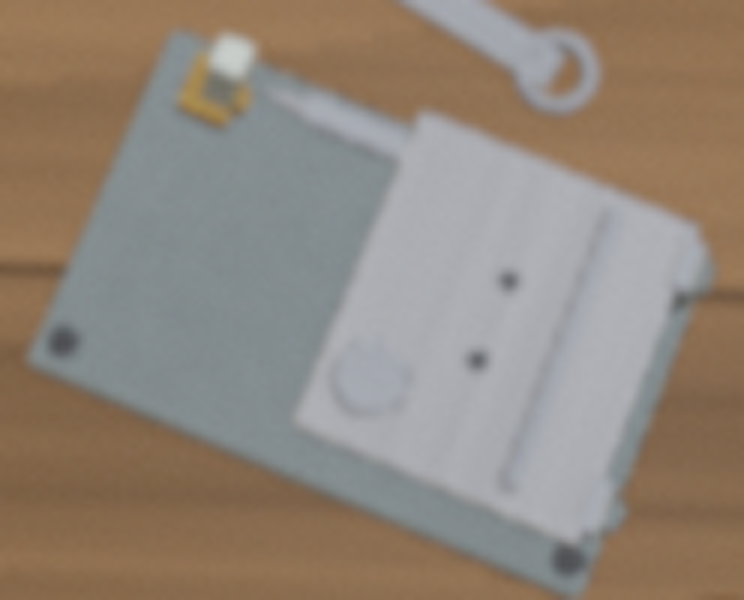

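Scene crop: base corners about (480,543), (645,290), (25,323); pointer tip (412,380), post top (446,363), tab around (458,438). Top crop: base corners (172,32), (30,362), (580,595); tip (262,90), post top (233,57), pad (370,380).

```bash
cat >> h.py <<'E'
def world(v,p): # v=x,y,yaw
    c,s=np.cos(v[2]),np.sin(v[2]); p=np.array(p,float); return np.array([v[0]+c*p[0]-s*p[1],v[1]+s*p[0]+c*p[1],p[2]])
def tabmask(s,v,z,dx=.011,dy=.010):
    m=np.zeros((384*4,512*4),np.uint8)
    P=[proj(s,world(v,(.045+a*dx,.083+b*dy,z+c*.006))) for a in(-1,1) for b in(-1,1) for c in(-1,1)]
    cv2.fillConvexPoly(m,cv2.convexHull(np.round((np.array(P)+.5)*4).astype(np.int32)),1)
    return cv2.resize(m.astype(np.float32),(512,384),interpolation=cv2.INTER_AREA)
E
python3 - <<'E'
from h import *
from scipy.optimize import least_squares
S=vision.snapshot("scene"); T=vision.snapshot("top")
A=[((.07,.11,.014),(480,543)),((-.07,.11,.014),(645,290)),((.07,-.11,.014),(25,323)),((.045,.07,.068),(412,380)),((.045,.083,.092),(446,363)),((-.036,-.003,.08),(362,145))]
B=[((.07,.11,.014),(172,32)),((-.07,.11,.014),(30,362)),((-.07,-.11,.014),(580,595)),((.045,.07,.068),(262,90)),((.045,.083,.092),(233,57)),((-.036,-.003,.08),(370,380))]
L=[(S,p,np.array(u)/6+[150,135]-.4) for p,u in A]+[(T,p,np.array(u)/6+[248,155]-.4) for p,u in B]
def f(v,off=True):
    r=[]
    for s,p,u in L:
        q=world(v,p); q=q+(np.r_[v[3:5],0] if s is S else np.r_[v[5:7],0])
        r.append(proj(s,q)-u)
    return np.r_[np.concatenate(r),v[3:]*300]
r=least_squares(f,[.535,-.067,-.37,0,0,0,0]); print(np.round(r.x,4)); print(np.round(r.fun[:24].reshape(-1,2),1))
np.save("v.npy",r.x)
for nm,s in(("scene",S),("top",T)):
    o=r.x[3:5] if nm=="scene" else r.x[5:7]
    v=np.r_[r.x[:2]+o,r.x[2]]
    for d in vision.silhouettes(nm,"tab_mark")[:2]:
        m=d["pixels"]; ys,xs=np.nonzero(m); print(nm,"sil",round(d["p"],2),m.sum(),xs.mean(),ys.mean())
    f0=s["frame"].astype(int); brass=(f0[...,0]-f0[...,2]>45)
    ys,xs=np.nonzero(brass&(tabmask(s,v,.044,.02,.02)>0)); print("brass",len(xs),xs.mean(),ys.mean(),xs.min(),xs.max(),ys.min(),ys.max())
    for z in(.038,.042,.046,.05,.054):
        t=tabmask(s,v,z); ys,xs=np.nonzero(t>.5); print(z,len(xs),xs.mean(),ys.mean(),xs.min(),xs.max(),ys.min(),ys.max(),"nib",proj(s,world(v,(.045,.072,z))))
print("pad",world(r.x,(-.036,-.003,.08)),"tip",world(r.x,(.045,.07,.068)))
E
```

```text
[ 5.366e-01 -6.860e-02 -3.717e-01  1.700e-03  3.000e-04 -1.700e-03
 -3.000e-04]
[[ 0.2  0.5]
 [ 0.4 -1.1]
 [-1.3 -0.4]
 [ 1.   0.6]
 [-0.2  0.2]
 [-0.2 -0.6]
 [ 0.3 -1.1]
 [-0.6  0. ]
 [ 0.4  1.1]
 [-0.3 -0.1]
 [-0.2  0.1]
 [ 0.4 -0.4]]
scene sil 0.49 52 226.46153846153845 209.19230769230768
brass 46 226.41304347826087 207.82608695652175 221 231 204 211
0.038 102 224.69607843137254 207.72549019607843 219 230 202 214 nib [220.63852726 205.61438211]
0.042 101 224.74257425742573 206.74257425742573 219 230 201 213 nib [220.55719407 204.74085456]
0.046 104 224.5 206.0 219 230 200 212 nib [220.47536416 203.86167278]
0.05 104 224.59615384615384 205.02884615384616 219 230 199 211 nib [220.39303321 202.97678404]
0.054 107 224.5607476635514 204.14953271028037 219 230 198 210 nib [220.31019684 202.08613501]
brass 78 284.2692307692308 167.15384615384616 278 297 158 175
0.038 105 284.23809523809524 170.78095238095239 278 290 165 177 nib [288.78277254 172.55545515]
0.042 105 284.3904761904762 170.24761904761905 279 290 164 177 nib [288.95328297 172.11492612]
0.046 108 284.5462962962963 169.82407407407408 279 290 164 176 nib [289.12541931 171.67017219]
0.05 111 284.72072072072075 169.38738738738738 279 291 163 176 nib [289.29920475 171.22113272]
0.054 110 284.8909090909091 168.83636363636364 279 291 162 175 nib [289.47466293 170.7677459 ]
pad [ 0.50196681 -0.05832562  0.08      ] tip [ 0.60394917 -0.01973031  0.068     ]
```

```bash
python3 - <<'E'
from h import *
V=np.load("v.npy"); out=[]
for nm in("scene","top"):
    acc={"tab_mark":[],"pointer_tip":[]}; fr=[]
    for i in range(5):
        s=vision.snapshot(nm); fr.append(s["frame"].astype(float))
        for n in acc:
            d=vision.mark_of(nm,n)
            if d and d[0]["p"]>.4: acc[n].append(c2w(s,d[0]["location"]))
    for n in acc: a=np.array(acc[n]); print(nm,n,len(a),a.mean(0).round(4),a.std(0).round(4))
    s["frame"]=np.mean(fr,0).astype(np.uint8); np.save(f"avg_{nm}.npy",s["frame"])
    o=V[3:5] if nm=="scene" else V[5:7]; v=np.r_[V[:2]+o,V[2]]
    c=np.round(proj(s,world(v,(.045,.078,.055)))).astype(int)-[12,12]; k=16
    im=cv2.resize(s["frame"][c[1]:c[1]+24,c[0]:c[0]+24,::-1],None,fx=k,fy=k,interpolation=cv2.INTER_CUBIC); row=[im]
    j=im.copy()
    for z,col in((.038,(0,0,255)),(.046,(0,255,0)),(.054,(255,0,0))):
        for cz in(-.006,.006):
            P=[proj(s,world(v,(.045+a*.011,.083+b*.01,z+cz))) for a,b in((-1,-1),(1,-1),(1,1),(-1,1))]
            cv2.polylines(j,[np.round((np.array(P)-c+.5)*k).astype(np.int32)],True,col,1 if cz<0 else 2)
    out.append(np.hstack([im,j]))
for i,o in enumerate(out): cv2.imwrite(f"pics/tab{i}.png",o)
o=manip.get_obs(); print(o["clock"], R.from_rotvec(o["orientation"]).as_matrix().round(3))
E
```

```text
scene tab_mark 4 [ 0.6084 -0.0147  0.0385] [0.0015 0.0011 0.0014]
scene pointer_tip 5 [ 0.6033 -0.0206  0.0675] [0.0013 0.001  0.0003]
top tab_mark 5 [ 0.5646 -0.0324  0.0542] [0.0476 0.018  0.0136]
top pointer_tip 5 [ 0.6005 -0.0157  0.073 ] [0.0011 0.0011 0.001 ]
2.7 [[ 0.334 -0.    -0.942]
 [ 0.942 -0.     0.334]
 [-0.    -1.     0.   ]]
```

View pics/tab0.png

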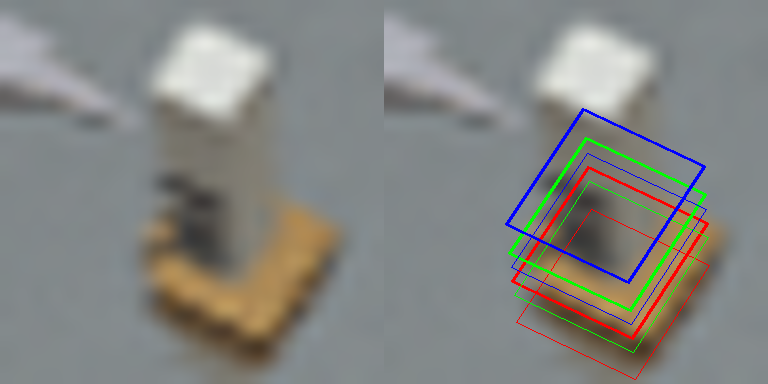

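The tab's top front corner lies near the 0.038 outline, and the sleeve sits about 3 mm further in +y. The network gives 0.0385 for the tab and reads the pointer correctly at 0.0675. So the tab is at about z = 0.039–0.040, which means a pointer drop of about 28 mm and a pad drop of about 15 mm. I'll move above the pad with the fingers shut.

Request:
move_arm(targets=[[[-0.511, 0.095, -0.492], [0, 0, 0], 1], [[-0.511, 0.095, -0.492], [0, 0, 0], 1], [[-0.511, 0.095, -0.492], [0, 0, 0], 1], [[-0.511, 0.095, -0.492], [0, 0, 0], 1], [[-0.511, 0.095, -0.492], [0, 0, 0], 1], [[-0.511, 0.095, -0.492], [0, 0, 0], 1], [[-0.511, 0.095, -0.492], [0, 0, 0], 1], [[-0.511, 0.095, -0.492], [0, 0, 0], 1], [[-0.511, 0.095, -0.492], [0, 0, 0], 1], [[-0.511, 0.095, -0.492], [0, 0, 0], 1], [[-0.511, 0.095, -0.492], [0, 0, 0], 1], [[-0.511, 0.095, -0.492], [0, 0, 0], 1]], force=40)

```text
clock: 3.9
tcp_pos: [0.4551, 0.0454, 0.1516]
orientation: [-1.352, -0.955, 0.954]
wrist_force: [0.8, 0.9, 0.5]
gripper_width: -0.0
```

Request:
move_arm(targets=[[[-0.041, 0.008, -0.04], [0, 0, 0], 1], [[-0.082, 0.016, -0.079], [0, 0, 0], 1], [[-0.082, 0.016, -0.079], [0, 0, 0], 1], [[-0.082, 0.04, -0.079], [0, 0, 0], 1], [[-0.082, 0.058, -0.079], [0, 0, 0], 1], [[-0.082, 0.058, -0.079], [0, 0, 0], 1], [[-0.082, 0.058, -0.079], [0, 0, 0], 1]])

```text
clock: 4.6
tcp_pos: [0.5014, -0.0559, 0.0939]
orientation: [-1.351, -0.955, 0.955]
wrist_force: [-0.3, 0.1, 0.2]
gripper_width: 0.003
```

```bash
cat > look.py <<'E'
from h import *
import sys
V=np.load("v.npy")
def look(nm="scene",tag=None,zs=(.038,.040,.042)):
    s=vision.snapshot(nm); o=manip.get_obs()
    print("clk",o["clock"],"tcp",o["tcp_pos"].round(4),"F",o["wrist_force"].round(1))
    for n in("pointer_tip","tab_mark","pad_top","rest"):
        print(n,[(round(d["p"],2),c2w(s,d["location"]).round(4)) for d in vision.mark_of(nm,n)[:1]])
    v=np.r_[V[:2]+(V[3:5] if nm=="scene" else V[5:7]),V[2]]
    for z in zs:
        sn=(.068-z)/.16; y=-.09+.16*np.sqrt(1-sn*sn); print("tip px",z,proj(s,world(v,(.045,y,z))).round(1))
    if tag:
        b=(150,135,112,95) if nm=="scene" else (248,130,124,125); x,y,w,h=b
        cv2.imwrite(f"pics/{tag}.png",cv2.resize(s["frame"][y:y+h,x:x+w,::-1],None,fx=6 if nm=="scene" else 4.8,fy=6 if nm=="scene" else 4.8,interpolation=cv2.INTER_CUBIC))
if __name__=="__main__": look(*sys.argv[1:])
E
python3 look.py scene hover
```

```text
clk 4.65 tcp [ 0.5018 -0.056   0.0944] F [ 0.3  0.2 -0.1]
pointer_tip [(0.92, array([ 0.605 , -0.0181,  0.0677]))]
tab_mark [(0.46, array([ 0.6113, -0.0158,  0.0398]))]
pad_top [(0.37, array([ 0.5043, -0.0579,  0.081 ]))]
rest [(0.93, array([ 0.5346, -0.0669,  0.0026]))]
tip px 0.038 [218.9 204.8]
tip px 0.04 [218.9 204.4]
tip px 0.042 [219. 204.]
```

View pics/hover.png

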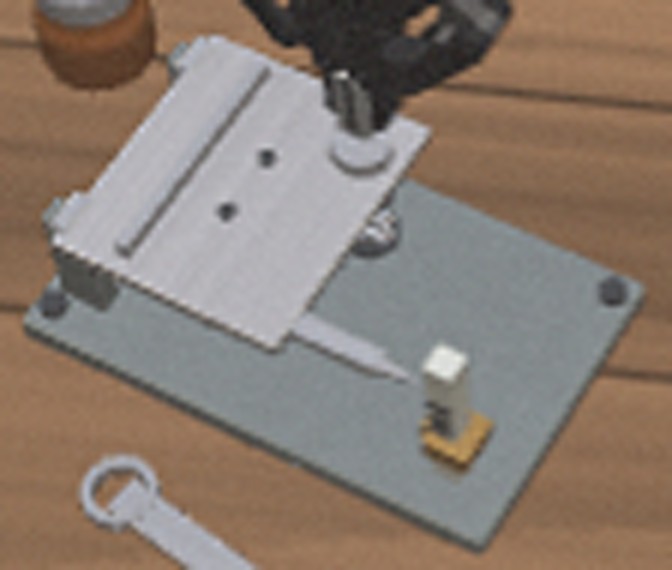

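The shut fingertips stand over the pad (crop 360,135); the pad, plate and tab are unchanged. I'll press most of the way, slowly.

Request:
move_arm(targets=[[[-0.002, 0.006, -0.001], [0, 0, 0], 1], [[-0.002, 0.011, -0.001], [0, 0, 0], 1], [[-0.002, 0.014, -0.001], [0, 0, 0], 1], [[-0.002, 0.017, -0.001], [0, 0, 0], 1], [[-0.002, 0.02, -0.001], [0, 0, 0], 1], [[-0.002, 0.022, -0.001], [0, 0, 0], 1], [[-0.002, 0.024, -0.001], [0, 0, 0], 1], [[-0.002, 0.025, -0.001], [0, 0, 0], 1], [[-0.002, 0.025, -0.001], [0, 0, 0], 1]])

```text
clock: 5.75
tcp_pos: [0.5019, -0.058, 0.0686]
orientation: [-1.351, -0.955, 0.954]
wrist_force: [-0.4, 6.8, 7.1]
gripper_width: 0.001
```

```bash
python3 look.py scene; python3 look.py top
```

```text
clk 5.8 tcp [ 0.5019 -0.058   0.0687] F [0.1 7.1 8.2]
pointer_tip [(0.73, array([ 0.5   , -0.0577,  0.0587]))]
tab_mark [(0.51, array([ 0.6108, -0.0159,  0.0387]))]
pad_top [(0.43, array([ 0.5054, -0.0572,  0.0711]))]
rest [(0.65, array([ 0.5361, -0.0673,  0.0024]))]
tip px 0.038 [218.9 204.8]
tip px 0.04 [218.9 204.4]
tip px 0.042 [219. 204.]
clk 6.05 tcp [ 0.5019 -0.058   0.0687] F [0.3 6.6 8.2]
pointer_tip []
tab_mark []
pad_top []
rest []
tip px 0.038 [290.8 173.4]
tip px 0.04 [290.8 173.1]
tip px 0.042 [290.7 172.8]
```

Request:
move_arm(targets=[[[0.001, 0.001, 0], [0, 0, 0], 1], [[0.0015, 0.001, 0], [0, 0, 0], 1]])

```text
clock: 6.45
tcp_pos: [0.5022, -0.0572, 0.0676]
orientation: [-1.352, -0.955, 0.955]
wrist_force: [-0.5, -0.8, 8.4]
gripper_width: 0.0
```

```bash
python3 look.py scene press1
```

```text
clk 6.5 tcp [ 0.5023 -0.0572  0.0677] F [-2.8 -2.1  8.1]
pointer_tip [(0.83, array([ 0.6031, -0.0225,  0.0439]))]
tab_mark [(0.63, array([ 0.611 , -0.0162,  0.0402]))]
pad_top [(0.55, array([ 0.5033, -0.0574,  0.0679]))]
rest [(0.6, array([ 0.5351, -0.0633,  0.0022]))]
tip px 0.038 [218.9 204.8]
tip px 0.04 [218.9 204.4]
tip px 0.042 [219. 204.]
```

View pics/press1.png

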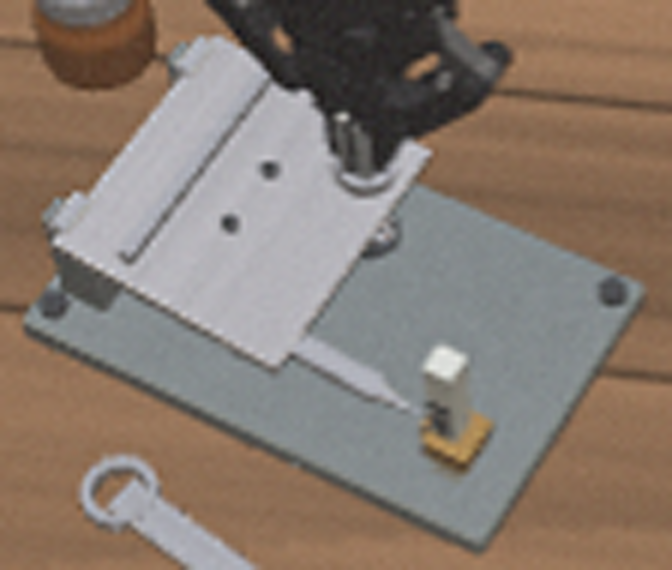

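Pointer tip at crop (415,411), which is z ≈ 0.0435. The nib is near (426,422) and the base corners are unchanged. About 2 mm more of pad travel is needed.

Request:
move_arm(targets=[[[0, 0.001, 0], [0, 0, 0], 1], [[0, 0.0018, 0], [0, 0, 0], 1], [[0, 0.0018, 0], [0, 0, 0], 1]])

```text
clock: 7.0
tcp_pos: [0.5023, -0.0572, 0.0659]
orientation: [-1.352, -0.955, 0.955]
wrist_force: [-1.3, -1.4, 9.0]
gripper_width: -0.003
```

```bash
python3 - <<'E'
from h import *
from look import look,V
look("scene")
fr=[]; P=[];Q=[]
for i in range(3):
    s=vision.snapshot("scene"); fr.append(s["frame"].astype(float))
    for n,l in(("pointer_tip",P),("tab_mark",Q)):
        d=vision.mark_of("scene",n)
        if d: l.append(c2w(s,d[0]["location"]).round(4))
print(*P,*Q,sep="\n")
a=np.mean(fr,0).astype(np.uint8); b=np.load("avg_scene.npy")
cr=lambda f:cv2.resize(f[190:216,208:236,::-1],None,fx=14,fy=14,interpolation=cv2.INTER_CUBIC)
A,B=cr(a),cr(b); C=A.copy(); v=np.r_[V[:2]+V[3:5],V[2]]
for z,c in((.034,(255,0,0)),(.04,(0,255,0)),(.046,(0,0,255))):
    for y in(.068,.072): 
        p=(proj(s,world(v,(.045,y,z)))-[208,190]+.5)*14; cv2.circle(C,tuple(int(t) for t in p),3,c,-1)
cv2.imwrite("pics/nib.png",np.hstack([B,C])); print(manip.get_obs()["wrist_force"])
E
```

```text
clk 7.05 tcp [ 0.5023 -0.0572  0.0659] F [-1.4 -1.   8.2]
pointer_tip [(0.83, array([ 0.6029, -0.023 ,  0.0408]))]
tab_mark [(0.54, array([ 0.6097, -0.016 ,  0.04  ]))]
pad_top [(0.42, array([ 0.5038, -0.0553,  0.0683]))]
rest [(0.62, array([ 0.5369, -0.0661,  0.0011]))]
tip px 0.038 [218.9 204.8]
tip px 0.04 [218.9 204.4]
tip px 0.042 [219. 204.]
[ 0.6028 -0.0235  0.0414]
[ 0.6037 -0.0207  0.0429]
[ 0.6055 -0.0212  0.0412]
[ 0.6066 -0.0178  0.0388]
[ 0.6082 -0.0161  0.0387]
[-2.43945288 -0.88695174  8.71874618]
```

View pics/nib.png

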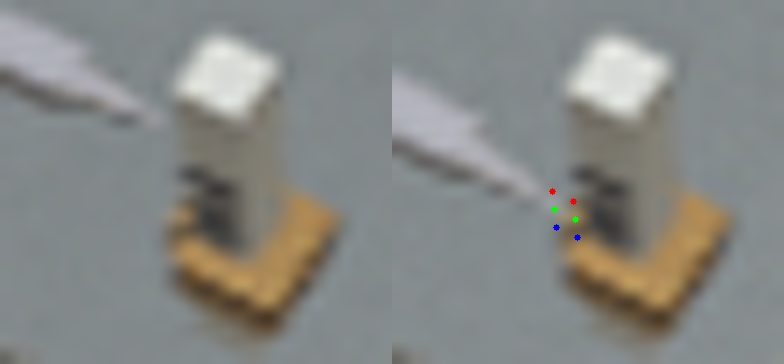

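Right panel: the pointer tip is at about (550,200), z ≈ 0.0415. The nib needs a better height, so I'll fit a rendered sleeve and post model to the averaged picture from before the press.

```bash
cat > fit.py <<'E'
from h import *
from scipy.optimize import minimize
V=np.load("v.npy"); s=vision.snapshot("scene"); v=np.r_[V[:2]+V[3:5],V[2]]
I=np.load("avg_scene.npy").astype(float); x0,y0,w,h=216,190,22,27; K=8
patch=I[y0:y0+h,x0:x0+w].reshape(-1,3)
yy,xx=np.mgrid[y0:y0+h,x0:x0+w]; use=((xx>=220)|(yy>=203)).ravel()   # leave out the pointer
def cov(z,yc,ox,oy,bl,hh=.006):
    lab=np.zeros((h*K,w*K),np.uint8)
    def poly(pts,l):
        P=[(proj(s,world(v,p))+[ox,oy]-[x0,y0]+.5)*K for p in pts]; cv2.fillPoly(lab,[np.round(np.array(P)*16).astype(np.int32)],l,shift=4)
    def box(xa,xb,ya,yb,z0,z1,ls):
        poly([(xb,ya,z0),(xb,yb,z0),(xb,yb,z1),(xb,ya,z1)],ls[0]); poly([(xa,yb,z0),(xb,yb,z0),(xb,yb,z1),(xa,yb,z1)],ls[1]); poly([(xa,ya,z1),(xb,ya,z1),(xb,yb,z1),(xa,yb,z1)],ls[2])
    box(.034,.056,yc-.01,yc+.01,z-hh,z+hh,(1,2,3)); box(.039,.051,.077,.089,z+hh,.092,(4,5,6))
    M=[cv2.GaussianBlur(cv2.resize((lab==l).astype(np.float32),(w,h),interpolation=cv2.INTER_AREA),(0,0),bl).ravel() for l in range(7)]
    return np.array(M).T
def cost(p,full=False):
    M=cov(*p[:4],abs(p[4])+.2)[use]; c,_,_,_=np.linalg.lstsq(M,patch[use],rcond=None); r=M@c-patch[use]
    return (np.sqrt((r**2).mean()),c.round(0)) if full else np.sqrt((r**2).mean())
for z in(.034,.036,.038,.04,.042,.044,.046,.048):
    r=min((minimize(lambda q:cost(np.r_[z,q[0]*.001,q[1:]]),[y,0,0,.4],method="Nelder-Mead",options=dict(maxiter=250,initial_simplex=np.array([[y,0,0,.4],[y+2,0,0,.4],[y,.6,0,.4],[y,0,.6,.4],[y,0,0,.7]]))) for y in(83,86)),key=lambda r:r.fun)
    print(z,round(r.fun,2),r.x.round(2))
E
python3 fit.py
```

```text
0.034 10.56 [ 8.441e+01 -3.000e-02 -7.000e-01  3.900e-01]
0.036 9.23 [84.67 -0.09 -0.54  0.33]
0.038 8.29 [85.47 -0.19 -0.45  0.29]
0.04 7.97 [85.93 -0.2  -0.31  0.28]
0.042 8.54 [86.29 -0.21 -0.11  0.3 ]
0.044 9.61 [ 8.705e+01 -3.300e-01  3.000e-02  3.700e-01]
0.046 11.09 [ 8.728e+01 -3.900e-01  7.000e-02  4.500e-01]
0.048 12.38 [87.8  -0.52  0.28  0.64]
```

The fit puts the tab at z ≈ 0.0397, and the pointer is at about 0.0413. I'll press 0.8 mm more, look, then hold.

Request:
move_arm(targets=[[[0, 0.0004, 0], [0, 0, 0], 1], [[0, 0.0008, 0], [0, 0, 0], 1], [[0, 0.0008, 0], [0, 0, 0], 1]])

```text
clock: 8.05
tcp_pos: [0.5023, -0.0572, 0.0651]
orientation: [-1.352, -0.955, 0.955]
wrist_force: [-2.4, -2.5, 9.3]
gripper_width: -0.002
```

```bash
python3 - <<'E'
from h import *
from look import V
fr=[]; P=[]
for i in range(5):
    s=vision.snapshot("scene"); fr.append(s["frame"].astype(float))
    d=vision.mark_of("scene","pointer_tip")
    if d: P.append(c2w(s,d[0]["location"]))
P=np.array(P); print(np.round(P,4), np.median(P,0).round(4))
a=np.mean(fr,0).astype(np.uint8); b=np.load("avg_scene.npy")
# plate corner / pointer motion by dense comparison: track the pointer patch
g=lambda f:cv2.cvtColor(f,cv2.COLOR_RGB2GRAY)
v=np.r_[V[:2]+V[3:5],V[2]]
def at(x,d,hgt,t): return world(v,(x,-.09+d*np.cos(t)+hgt*np.sin(t),.068-d*np.sin(t)+hgt*np.cos(t)))
for t in(0,.16,.17,.18,.19): print(t,"corner(+60,105?)",proj(s,at(.06,.105,.004,t)).round(2),"tip",round(.068-.16*np.sin(t),4),proj(s,at(.045,.16,0,t)).round(2))
cr=lambda f:cv2.resize(f[178:216,190:226,::-1],None,fx=11,fy=11,interpolation=cv2.INTER_CUBIC)
C=cr(a)
for t,c in((.16,(0,0,255)),(.177,(0,255,0)),(.195,(255,0,0))):
    p=(proj(s,at(.045,.16,0,t))+[0,-.3]-[190,178]+.5)*11; cv2.circle(C,tuple(int(q) for q in p),2,c,-1)
cv2.imwrite("pics/press3.png",np.hstack([cr(b),C])); o=manip.get_obs(); print(o["clock"],o["tcp_pos"],o["wrist_force"])
E
```

```text
[[ 0.5997 -0.0233  0.0411]
 [ 0.6026 -0.0223  0.0414]
 [ 0.6049 -0.0217  0.0385]
 [ 0.6033 -0.0223  0.0419]
 [ 0.6018 -0.0215  0.0363]] [ 0.6026 -0.0223  0.0411]
0 corner(+60,105?) [195.21 192.83] tip 0.068 [219.26 198.57]
0.16 corner(+60,105?) [195.63 196.56] tip 0.0425 [219.05 203.92]
0.17 corner(+60,105?) [195.63 196.77] tip 0.0409 [218.99 204.22]
0.18 corner(+60,105?) [195.62 196.98] tip 0.0394 [218.92 204.52]
0.19 corner(+60,105?) [195.6  197.19] tip 0.0378 [218.84 204.81]
8.55 [ 0.50226856 -0.05722113  0.06514652] [-1.76091741 -1.63415578  9.23077259]
```

View pics/press3.png

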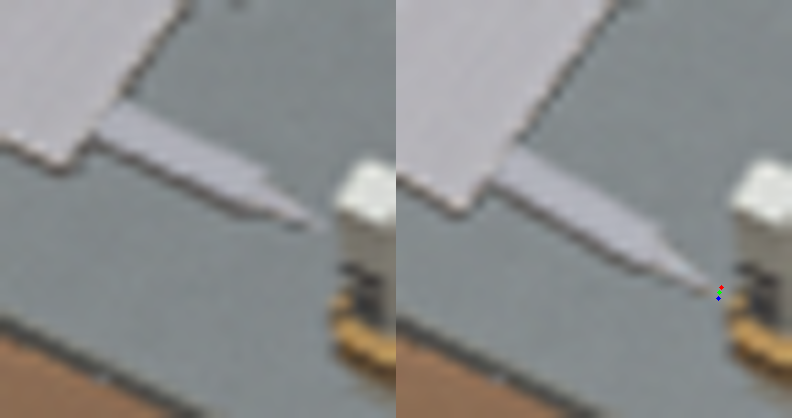

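Pointer tip moved from (320,227) to (319,290) in the crop, so z is about 0.040–0.041 against the tab's 0.0397. I'll nudge 0.3 mm and cross-check the tilt by image registration while holding.

Request:
move_arm(targets=[[[0, 0.0003, 0], [0, 0, 0], 1], [[0, 0.0003, 0], [0, 0, 0], 1], [[0, 0.0003, 0], [0, 0, 0], 1], [[0, 0.0003, 0], [0, 0, 0], 1]])

```text
clock: 8.95
tcp_pos: [0.5023, -0.0572, 0.0649]
orientation: [-1.352, -0.955, 0.955]
wrist_force: [-1.7, -0.7, 9.3]
gripper_width: -0.0
```

```bash
python3 - <<'E'
from h import *
from look import V
from scipy.optimize import minimize_scalar
fr=[]
for i in range(4): s=vision.snapshot("scene"); fr.append(s["frame"].astype(np.float32))
a=np.mean(fr,0).astype(np.float32); b=np.load("avg_scene.npy").astype(np.float32)
v=np.r_[V[:2]+V[3:5],V[2]]; off=np.array([0,-.3])
def px(x,d,t): return proj(s,world(v,(x,-.09+d*np.cos(t),.068-d*np.sin(t))))+off
def sample(img,pts): p=np.array(pts,np.float32); return cv2.remap(img,p[:,:1].copy(),p[:,1:].copy(),cv2.INTER_CUBIC)[:,0]
# grid across pointer and plate's front edge; parallax of 4 mm height ignored
for nm,xs,ds in(("pointer",np.arange(.034,.057,.0015),np.arange(.112,.164,.0015)),("front corner",np.arange(.03,.068,.0015),np.arange(.085,.118,.0015)),("all",np.arange(.03,.068,.0015),np.arange(.08,.16,.0015))):
    G=[(x,d) for x in xs for d in ds]; A0=sample(b,[px(x,d,0) for x,d in G])
    c=lambda t:((sample(a,[px(x,d,t) for x,d in G])-A0)**2).mean()
    T=np.arange(.12,.23,.01); t=T[np.argmin([c(t) for t in T])]; r=minimize_scalar(c,bounds=(t-.015,t+.015),method="bounded"); print(nm,r.x.round(4),r.fun.round(1),"tip z",(.068-.16*np.sin(r.x)).round(4))
for n in ("tab_mark","rest"): print(n,[c2w(s,d["location"]).round(4) for d in vision.mark_of("scene",n)[:1]])
# base shift check
cx=[(px0) for px0 in [proj(s,world(v,(-.07,.11,.014))),proj(s,world(v,(.07,.11,.014)))]]
for p in cx:
    x,y=np.round(p).astype(int); w=lambda f:cv2.cvtColor(f.astype(np.uint8),cv2.COLOR_RGB2GRAY)[y-9:y+10,x-9:x+10].astype(np.float32)
    print("base corner shift px",cv2.phaseCorrelate(w(b),w(a),cv2.createHanningWindow((19,19),cv2.CV_32F))[0])
o=manip.get_obs(); print(o["clock"],o["tcp_pos"].round(4),o["wrist_force"].round(1))
E
```

```text
pointer 0.179 337.7 tip z 0.0395
front corner 0.1836 55.1 tip z 0.0388
all 0.1832 90.5 tip z 0.0389
tab_mark [array([ 0.6087, -0.016 ,  0.0393])]
rest [array([ 0.5379, -0.0658,  0.0022])]
base corner shift px (-0.12342811783942231, -0.09383888788528871)
base corner shift px (-0.0435979000373834, -0.11611939952137362)
9.25 [ 0.5023 -0.0572  0.0649] [-2.2 -2.4  9.8]
```

Registration gives the pointer at 0.0389–0.0395 and the tab at 0.0393–0.0397, with the base unmoved. I'll hold for 1.2 s more, then lift gently.

Request:
move_arm(targets=[[[0, 0, 0], [0, 0, 0], 1], [[0, 0, 0], [0, 0, 0], 1], [[0, 0, 0], [0, 0, 0], 1], [[0, 0, 0], [0, 0, 0], 1], [[0, 0, 0], [0, 0, 0], 1], [[0, 0, 0], [0, 0, 0], 1], [[0, 0, 0], [0, 0, 0], 1], [[0, 0, 0], [0, 0, 0], 1], [[0, 0, 0], [0, 0, 0], 1], [[0, 0, 0], [0, 0, 0], 1], [[0, 0, 0], [0, 0, 0], 1], [[0, 0, 0], [0, 0, 0], 1]])

```text
clock: 10.45
tcp_pos: [0.5023, -0.0572, 0.0649]
orientation: [-1.352, -0.955, 0.955]
wrist_force: [-2.4, -1.3, 8.8]
gripper_width: -0.0
```

Request:
move_arm(targets=[[[0, -0.003, 0], [0, 0, 0], 1], [[0, -0.006, 0], [0, 0, 0], 1], [[-0.0005, -0.009, 0], [0, 0, 0], 1], [[-0.001, -0.012, 0], [0, 0, 0], 1], [[-0.001, -0.015, 0], [0, 0, 0], 1], [[-0.001, -0.018, 0], [0, 0, 0], 1], [[-0.001, -0.025, 0], [0, 0, 0], 1], [[-0.001, -0.045, 0], [0, 0, 0], 1], [[-0.001, -0.08, 0], [0, 0, 0], 1], [[-0.001, -0.12, 0], [0, 0, 0], 1], [[-0.001, -0.15, 0], [0, 0, 0], 1], [[-0.001, -0.15, 0], [0, 0, 0], 1]])

```text
clock: 11.65
tcp_pos: [0.5037, -0.0584, 0.2188]
orientation: [-1.356, -0.959, 0.952]
wrist_force: [-0.2, 0.0, -1.5]
gripper_width: 0.001
```

```bash
python3 look.py scene done; python3 - <<'E'
from h import *
s=vision.snapshot("scene")
for n in ("tape_roll","jar","screwdriver","wrench"): print(n,[c2w(s,d["location"]).round(4) for d in vision.mark_of("scene",n)[:1]])
b=np.load("avg_scene.npy"); d=cv2.GaussianBlur(np.abs(s["frame"].astype(np.float32)-b).max(2),(0,0),1)[135:275,100:290]
ys,xs=np.nonzero(d>18); print("changed px",len(xs),(xs.min()+100,xs.max()+100,ys.min()+135,ys.max()+135) if len(xs) else "")
E
```

```text
clk 11.7 tcp [ 0.5029 -0.0582  0.2167] F [-0.3  0.3 -0.2]
pointer_tip [(0.83, array([ 0.6023, -0.0182,  0.0714]))]
tab_mark [(0.64, array([ 0.6101, -0.0147,  0.0394]))]
pad_top [(0.39, array([ 0.5043, -0.0569,  0.08  ]))]
rest [(0.9, array([ 0.5374, -0.0634,  0.0008]))]
tip px 0.038 [218.9 204.8]
tip px 0.04 [218.9 204.4]
tip px 0.042 [219. 204.]
tape_roll [array([ 0.5041, -0.2734,  0.0014])]
jar [array([ 0.4048, -0.1967, -0.0007])]
screwdriver [array([ 0.6201,  0.0999, -0.0029])]
wrench [array([ 0.6659, -0.0803,  0.0018])]
changed px 0
```

View pics/done.png

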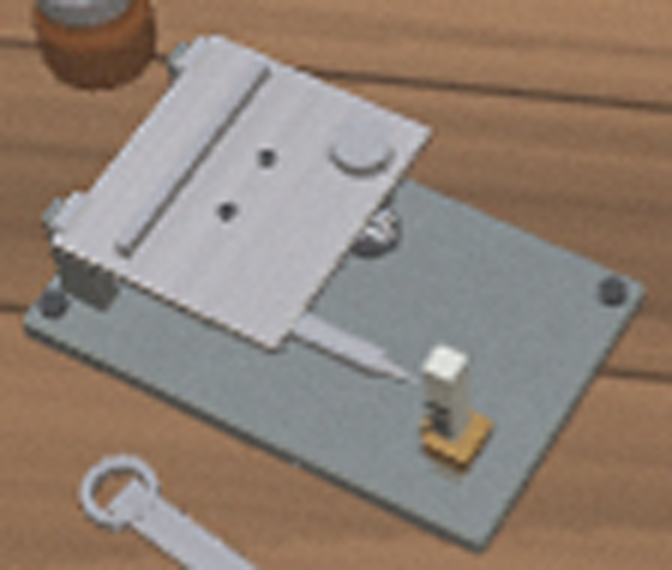

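The plate is level again, with the pointer tip at (412,380) as before. No pixel around the rest has changed, and the arm is clear and touches nothing.

```bash
python3 -c "
from workcell import manip
print(manip.hand_in())"
```

```text
the job is handed in; nothing more can be done
None
```

I pressed the pad with closed fingertips until the pointer stood level with the brass tab, held it there, let the plate spring back up, moved away and handed in. The hand-in reports no verdict.

- **Level with the tab:** At the final press, image registration put the pointer tip at z = 38.9–39.5 mm. The tab measured 39.3–39.7 mm, by a fitted model and the trained network.
- **Hold:** The final pose was held for about 1.5 s, with roughly 9 N on the pad.
- **After release:** The plate was back level. The picture comparison with the start showed no changed pixels around the rest, tab, tape roll, jar, screwdriver or wrench. The arm was 14 cm above the pad with no wrist force, at about 12 s on the clock.

**Checks that disagreed or failed:**
- **Pointer height:** The network's single readings scattered from 36 to 42 mm just before the last 0.3 mm nudge, so I relied on the registration instead. A rough hand reading of the plate corner at that point gave about 42.5 mm.
- **Top camera:** It reported nothing the one time I used it with the arm over the rest, so the measurements under load come from the scene camera only.
- **Sideways force:** The fingertips briefly saw about 7 N sideways during the press. I eased it off with a 1.5 mm shift, and the base corners had not moved (about 0.1 pixel).

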